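# Set the shaft drag of a gear unit by swinging its weighted test arm

## Robot

A 6-joint arm with a two-finger parallel gripper is mounted at the origin on a cart in front of the work surface, level with it; the furniture and walls round the work are solid. World frame = base frame: x ahead of the robot, y to its left, z up, the work surface at z = 0. Lengths are in m, angles in degrees, forces in N, time in s.
With the tool pointing down it reaches from about 0.35 to 0.975 m from the base axis. Payload 7.1 kg.
Tool frame: the origin (TCP) lies between the finger pads; the fingertips stand 19 mm ahead of it and the grasp point (between the pads) is the TCP; z points along the fingers, y is the line along which they close (so a half turn about z gives the same grasp; the last joint's range is limited). The gripper opens to 88 mm and grips with 3 to 60 N. Pads are 20 mm wide; open, the fingers measure 115 mm over their backs; the gripper's body (75 mm by 178 mm) begins 61 mm behind the grasp point.
Start: joints at [63.942, 24.242, 93.386, -0, 62.372, -1.089], TCP at [0.264, 0.567, 0.242] pointing down, gripper open.
Joint ranges: [-172.04, 172.04], [-51.8, 120.97], [4.93, 147.93], [-75.15, 255.16], [6.16, 154.13], [-145.62, 145.62]. Speed limits (degrees/s): [136.94, 136.94, 172.46, 180, 180, 180].

## Interface

Orientations are given as [roll, pitch, yaw] about the fixed x, y, z axes, in that order (R = Rz(yaw) Ry(pitch) Rx(roll)).
In Python, from bench import * gives the robot as it stands.
- The arm moves only by the tool send_rows, never from a script. Its argument "moves" is a list of rows, each a list of 7 numbers: the shift along the tool's x, y, z in mm, then the turn, a rotation vector about the tool's x, y, z in degrees, then the finger opening in mm, from 0 to 87.8. A call has 1 to 20 rows; each row shifts and turns the commanded pose from where the row before left it, along the tool's axes as they then stand; what a row does not reach is not made up. A row lasts 1/10 s, in which the tool goes at most 50 mm and 8.59 degrees, less where a joint would pass 70% of its speed; a pose out of reach is approached as far as the arm can. A call is refused whole if a number of a shift passes 50 or a number of a turn 8.59, either way. A call with a gripper value outside its range is refused whole. The fingers move at their own pace and stop on an object; "newtons" is the grip in N (left out, the last holds). Time passes only in rows, so rows that do not move let the fingers close. It gives the time, the measured TCP pose, the force, the opening and the grip force at its end, in the units of the state.
- get_obs(): the state, without advancing time (a new reading comes with each control period).
- snapshot(name): name is "scene" or "top" or "wrist"; returns a dict with "pixels" (400x640x3 uint8, red, green, blue), "K" (3x3 intrinsics, pixels), "dist_coeffs" ([k1, k2, p1, p2, k3] as OpenCV has them; the pictures are not rectified), "extrinsics" (4x4, takes a point from camera to world coordinates); the wrist camera has in their place "hand_eye" (4x4, takes a point from camera to tool coordinates, whose origin is the TCP and whose axes are the flange's). Camera axes: x right, y up, looking along -z (the intrinsics and any distortion apply to the point x, -y, -z); pixel columns grow to the right and rows downward; lengths in m; the calibration is good to about 2 mm. A picture is of the moment at which its call begins: read the wrist's pose just before it. There is no depth.
- sign_off(): hands the job in; it is judged then, once.
Trained networks look in a picture, given as the dict that the camera call returned (one of the last four; its "shot" number tells which), for a name from the list of things; names that differ only in an ending like _2 or _b are one class to them, and where a whole thing is asked for, a point or a joint stands for the part that bears it (a point fixed in the world has none). Each returns a list of dicts, best first, with "conf" (0 to 1); they miss things now and then, are a little off and sometimes report something else, mostly with a low value. They report only what shows in the picture. A call takes as long as a camera call.
- boxes_of(picture, target): "centre" ([x, y, z] in m, in world coordinates, good to about 4 mm: the middle of the surface that is visible of it).
- place_of(picture, target): "centre" ([x, y, z] in m, in world coordinates, good to about 4 mm: a listed point, or the origin of a listed thing).
The state is a dict: "time_s": time; "joint_pos": joint angles; "qd": joint speeds; "effort": joint torques, N m; "eef_pos": TCP position; "tool_rot": TCP orientation; "contact_force": force on the tool from outside, world axes, zero at the start; "wrist_torque": the same for the moment, N m; "gripper_width": opening from 0.0 (shut) to 1.0 (fully open); "finger_force": force on a finger pad.
Only numpy, scipy, OpenCV 4.12 (cv2) and the standard library are available. Lean on these libraries where they do the work, as an engineer would, in place of code of your own. Each camera call takes 0.05 s, during which the arm holds its last target. There are 200 camera calls.

## Task

Set the shaft drag of the gear unit in the test stand. Swing its weighted arm by the handle and feel how stiffly the shaft turns, and turn the T-bar adjuster on top (clockwise, seen from above, tightens) until the arm, let go from level, sinks by itself and comes to rest with its centre line between the two raised limit strips of the quadrant, 50 and 62 degrees below level. Leave it resting there as it stopped, and do not disturb the other things on the bench.

Things in the scene. Friction and masses are not known exactly. Their poses are not given: they have to be found in the camera images.
- drag_arm (a joint): Angle of the steel test arm on the gear unit's output shaft, rad: 0 = level, pointing to the stand's right (-y), positive = raised, -1.57 = hanging; rubber stops at -1.75 and 0.35; limit strips at -0.873 and -1.082. At its end a round 56 mm weight and the handle, 140 mm from the axis. Starts hanging, drag far too slack.
- unit_on_test: Gear unit clamped in the stand, silver housing on a black rotor. The arm on its shaft, when level, pulls down at the handle with 3.0 to 6.9 N (0.42 to 0.97 N m, differs each time). Seals add 0.02 N m and grease 0.3 N m per rad/s, so let go it sinks slowly, without overshoot, and stops where the drag balances the weight.
- adjuster (a joint): Angle of the T-bar adjuster on top of the gear unit, rad, 0 to 3.4, growing clockwise seen from above = tighter; starts at 0 to 0.1 and stays where left (turning takes up to 0.4 N m). Once its pad bears on the shaft each rad adds about 0.25 N m of drag to the arm (20 % more or less). The pad first bears at a hidden reading between -0.25 and 0.25.
- adjuster_bar (a point): Middle of the adjuster's T-bar, on its upright axis, about 300 mm above the bench. The bar is 62 mm long (along x of this frame), 15 mm thick (along y), 26 mm high (14 mm under to 12 mm over this point); grip it from above across its thickness. The frame turns with it.
- handle_grip (a point): Middle of the arm's black handle: level bar 24 mm thick, 86 mm long, with 31 mm end collars, standing out from the weight towards the robot (-x of the stand). It turns freely on its pin, so a firm pinch from above does not hinder the swing. The point is 53 mm in front of the weight, some 60 mm above the bench when hanging; its frame turns with the handle.
- swing_axis (a point): Point on the arm's level swing axis, 200 mm high, in the upright plane in which the handle's middle moves. Its x lies along the axis away from the robot, its y to the left: the handle's middle is 140 mm to its -y with the arm level, 140 mm below it with the arm hanging. Turned with the stand by up to 0.3 rad.
- test_stand: Fixed stand, grey base plate 190x170x12 mm, clamp ring holding the gear unit upright; origin under it. The aluminium quadrant on the unit's front, behind the arm, is a scale of 10 degrees a mark with a long mark at level and two raised dark limit strips at 50 and 62 degrees below.
- finished_unit: Finished gear unit, a silver housing on a black ribbed rotor, 86x75x234 mm, standing near the stand; origin at its foot. Leave it alone.
- spare_housing: Loose silver gear housing, 84x70x89 mm, left of the stand; origin at its foot. Leave it alone.
- next_rotor: Black ribbed motor rotor, 75 mm diameter, 145 mm high, upright at the left; origin at its foot. Leave it alone.
- key_tray: Small open steel tray with keys, 82x58x24 mm, left of the arm; origin at its underside. Leave it alone.
- paste_tin: Flat round tin, 66 mm diameter, 26 mm high, right of the stand; origin at its underside. Leave it alone.
- calliper: Vernier calliper, 217 mm long, lying flat at the right; origin at its middle. Leave it alone.
- red_bottle: Small red bottle with a long nozzle, 32 mm diameter, 147 mm high, at the right; origin at its foot. Leave it alone.

How it is judged:
By the outcome, as a careful person would: the job done as asked, in the order asked, and still so for the second after the job is handed in, with the robot touching nothing.
It also fails if it takes over 72 s, if anything falls off the work surface, if the arm or the gripper's body presses on something with over 40 N, if the wrist force passes 120 N, or if a joint passes its speed limit or range.

## Working session

There is one attempt and no reset: what is moved stays moved. The work goes in short steps, Python scripts to look and compute and a tool call to move; the robot and the scene stay as the last step left them, time stands still between calls to the robot, and variables do not carry over. Pictures are saved under pics/ and viewed, at most 10 in all, crops included, and the job is handed in when it is done.

Besides the shell and the picture viewer there is one more tool, called after "Request:" as name(argument=value, ...), one argument or row to a line, values as JSON. send_rows: Moves the arm, as the interface text tells. Its arguments: {"type":"object","properties":{"moves":{"type":"array"},"newtons":{"type":"number"}},"required":["moves"]}

```bash
mkdir -p pics
cat > h.py <<'E'
from bench import *
import numpy as np, cv2
def save(p,n): cv2.imwrite(f'pics/{n}.png',p["pixels"][:,:,::-1])
def proj(p,X):
    T=np.linalg.inv(p["extrinsics"]);c=T[:3,:3]@np.array(X)+T[:3,3];c=np.array([c[0],-c[1],-c[2]])
    return cv2.projectPoints(c[None],np.zeros(3),np.zeros(3),np.array(p["K"]),np.array(p["dist_coeffs"]))[0].ravel()
E
python3 - <<'E'
from h import *
o=get_obs();print({k:np.round(v,3).tolist() for k,v in o.items()})
for c in ["scene","top"]:
    p=snapshot(c);save(p,c)
    for t in ["adjuster_bar","handle_grip","swing_axis","test_stand","finished_unit","spare_housing","next_rotor","key_tray","paste_tin","calliper","red_bottle"]:
        for r in place_of(p,t)[:2]:
            print(c,t,{k:np.round(v,3).tolist() for k,v in r.items()},proj(p,r["centre"]).round())
E
```

```text
{'time_s': 0.0, 'joint_pos': [63.943, 24.285, 93.434, -0.001, 62.373, -1.088], 'qd': [-0.043, 0.023, 0.053, -0.02, -0.01, 0.03], 'effort': [0.0, -54.462, -27.367, 0.064, 0.023, -0.0], 'eef_pos': [0.264, 0.566, 0.241], 'tool_rot': [-179.908, -0.001, 155.031], 'contact_force': [0.359, -1.066, -0.893], 'wrist_torque': [0.029, -0.076, -0.036], 'finger_force': 0.0, 'gripper_width': 1.0}
scene adjuster_bar {'centre': [0.604, -0.006, 0.3], 'conf': 0.75} [339. 155.]
scene handle_grip {'centre': [0.468, -0.004, 0.061], 'conf': 0.75} [308. 248.]
scene test_stand {'centre': [0.6, -0.007, -0.0], 'conf': 0.61} [335. 246.]
scene finished_unit {'centre': [0.65, 0.17, -0.002], 'conf': 0.94} [300. 222.]
scene next_rotor {'centre': [0.544, 0.384, -0.0], 'conf': 0.67} [231. 215.]
scene key_tray {'centre': [0.35, 0.23, 0.002], 'conf': 0.58} [220. 255.]
scene key_tray {'centre': [0.59, -0.347, -0.002], 'conf': 0.31} [438. 292.]
scene paste_tin {'centre': [0.576, -0.199, -0.001], 'conf': 0.84} [386. 273.]
scene calliper {'centre': [0.418, -0.387, 0.004], 'conf': 0.68} [424. 333.]
scene red_bottle {'centre
[... 261 characters left out ...]
 'conf': 0.55} [318. 234.]
top swing_axis {'centre': [0.468, -0.007, 0.201], 'conf': 0.98} [319. 229.]
top test_stand {'centre': [0.598, -0.006, 0.003], 'conf': 0.89} [318. 204.]
top finished_unit {'centre': [0.647, 0.17, -0.003], 'conf': 0.61} [275. 191.]
top spare_housing {'centre': [0.509, 0.19, -0.004], 'conf': 0.9} [269. 225.]
top next_rotor {'centre': [0.544, 0.386, 0.0], 'conf': 0.87} [220. 215.]
top key_tray {'centre': [0.351, 0.23, 0.002], 'conf': 0.78} [257. 265.]
top paste_tin {'centre': [0.583, -0.201, -0.0], 'conf': 0.68} [367. 208.]
top calliper {'centre': [0.416, -0.38, 0.003], 'conf': 0.55} [413. 250.]
top red_bottle {'centre': [0.586, -0.34, 0.002], 'conf': 0.47} [401. 208.]
```

Run:
```python
import cv2,numpy as np
a=cv2.imread('pics/scene.png')[110:310,180:460]
b=cv2.imread('pics/top.png')[150:290,200:440]
a=cv2.resize(a,(800,571),interpolation=3);b=cv2.resize(b,(800,467),interpolation=3)
cv2.imwrite('pics/a.png',a);cv2.imwrite('pics/b.png',b)
```

```text
(no output)
```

View pics/a.png

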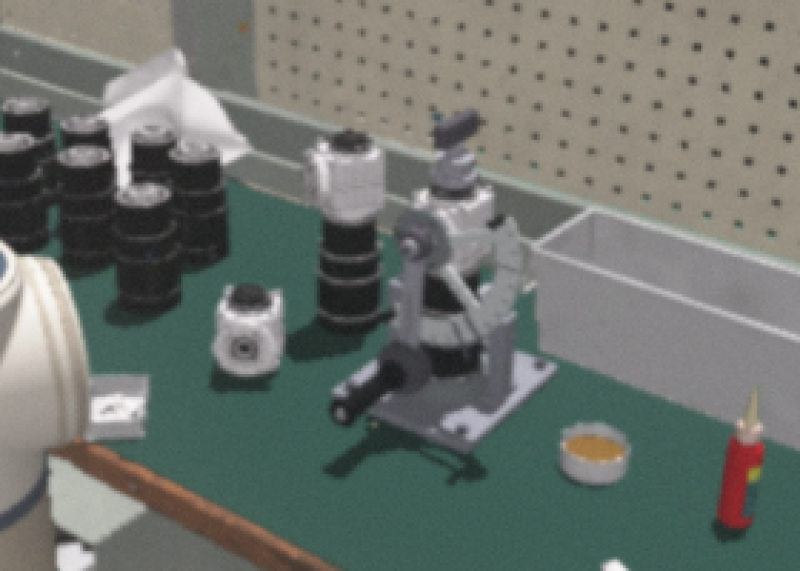

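View pics/b.png

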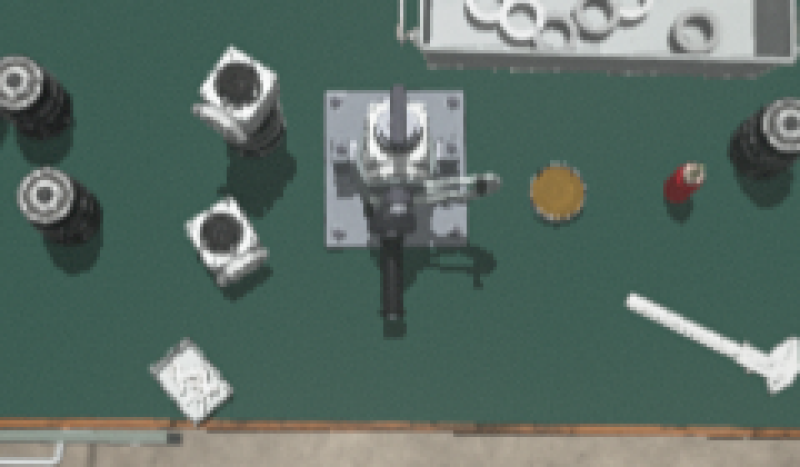

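Request:
send_rows(
  moves=[
    [0,0,0,0,0,-8.3,88],
    [0,0,0,0,0,-8.3,88],
    [0,0,0,0,0,-8.4,88],
    [-15,-44,0,0,0,0,60],
    [-15,-44,0,0,0,0,60],
    [-15,-44,0,0,0,0,60],
    [-15,-44,0,0,0,0,60],
    [-15,-44,0,0,0,0,60],
    [-15,-44,0,0,0,0,60],
    [-15,-44,0,0,0,0,60],
    [-15,-44,0,0,0,0,60],
    [-15,-44,0,0,0,0,60],
    [-15,-44,0,0,0,0,60],
    [-15,-44,0,0,0,0,60],
    [-15,-44,0,0,0,0,60],
    [-15,-44,0,0,0,0,60],
  ],
  newtons=25,
)

```text
time_s: 2.8
eef_pos: [0.4595, -0.0073, 0.242]
tool_rot: [180.0, 0.1, -180.0]
contact_force: [0.5, 0.5, -1.0]
gripper_width: 0.685
finger_force: 0.0
```

```bash
cat >> h.py <<'E'
def look(c,ts):
    o=get_obs();p=snapshot(c)
    if c=="wrist":
        from scipy.spatial.transform import Rotation as R
        T=np.eye(4);T[:3,:3]=R.from_euler('xyz',o["tool_rot"],degrees=True).as_matrix();T[:3,3]=o["eef_pos"]
        p["extrinsics"]=T@np.array(p["hand_eye"])
    for t in ts:
        for r in place_of(p,t)[:1]: print(c,t,{k:np.round(v,4).tolist() for k,v in r.items()},proj(p,r["centre"]).round())
    return p
E
python3 - <<'E'
from h import *
print(get_obs()["time_s"])
save(look("wrist",["handle_grip","adjuster_bar","swing_axis"]),"w1")
look("scene",["handle_grip","adjuster_bar","swing_axis"])
print(get_obs()["time_s"],get_obs()["joint_pos"])
E
```

```text
2.8
wrist handle_grip {'centre': [0.473, -0.0033, 0.0568], 'conf': 0.69} [323. 195.]
wrist swing_axis {'centre': [0.4725, -0.0103, 0.1995], 'conf': 0.59} [315. 245.]
scene handle_grip {'centre': [0.4649, -0.0026, 0.061], 'conf': 0.5} [307. 248.]
scene adjuster_bar {'centre': [0.6023, -0.0017, 0.2966], 'conf': 0.62} [338. 155.]
scene swing_axis {'centre': [0.4704, -0.0062, 0.2003], 'conf': 0.84} [310. 204.]
3.2 [-2.00384494e+00  1.01313686e+01  1.13711937e+02  8.56493987e-03
  5.61723831e+01 -9.21514129e+01]
```

View pics/w1.png

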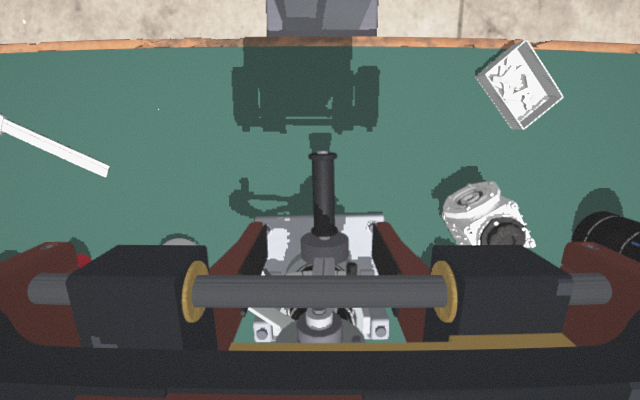

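Request:
send_rows(
  moves=[
    [0,1,37,0,0,0,60],
    [0,1,37,0,0,0,60],
    [0,1,37,0,0,0,60],
    [0,0,37,0,0,0,60],
    [0,0,34,0,0,0,60],
    [0,0,0,0,0,0,10],
    [0,0,0,0,0,0,10],
    [0,0,0,0,0,0,10],
    [0,0,0,0,0,0,10],
  ],
  newtons=25,
)

```text
time_s: 4.1
eef_pos: [0.4604, -0.0021, 0.0615]
tool_rot: [-180.0, 0.2, -179.9]
contact_force: [0.8, -0.4, 0.4]
gripper_width: 0.355
finger_force: 0.0
```

Request:
send_rows(
  moves=[
    [0,0,0,0,0,0,10],
    [0,0,0,0,0,0,10],
    [0,-12.2,-0.5,0,0,0,10],
    [0,-12.1,-1.6,0,0,0,10],
    [0,-11.9,-2.6,0,0,0,10],
    [0,-11.6,-3.7,0,0,0,10],
    [0,-11.3,-4.7,0,0,0,10],
    [0,-10.8,-5.6,0,0,0,10],
    [0,-10.3,-6.6,0,0,0,10],
    [0,-9.7,-7.4,0,0,0,10],
    [0,-9,-8.2,0,0,0,10],
    [0,-8.2,-9,0,0,0,10],
    [0,-7.4,-9.7,0,0,0,10],
    [0,-6.6,-10.3,0,0,0,10],
    [0,-5.6,-10.8,0,0,0,10],
    [0,-4.7,-11.3,0,0,0,10],
    [0,-3.7,-11.6,0,0,0,10],
    [0,-2.6,-11.9,0,0,0,10],
    [0,-1.6,-12.1,0,0,0,10],
    [0,-0.5,-12.2,0,0,0,10],
  ],
  newtons=25,
)

```text
time_s: 6.1
eef_pos: [0.4635, -0.1484, 0.2017]
tool_rot: [-179.4, 0.6, -179.9]
contact_force: [10.9, -24.8, -6.9]
gripper_width: 0.27
finger_force: 25.1
```

Request:
send_rows(
  moves=[
    [0,0,0,0,0,0,10],
    [0,0,0,0,0,0,10],
    [0,0,0,0,0,0,10],
  ],
)

```text
time_s: 6.4
eef_pos: [0.4636, -0.1484, 0.2018]
tool_rot: [-179.4, 0.6, -179.9]
contact_force: [9.5, -27.2, -4.2]
gripper_width: 0.264
finger_force: 25.1
```

Run:
```python
from h import *
look("scene",["handle_grip","swing_axis","adjuster_bar"])
F=[]
for i in range(4): snapshot("wrist");F.append(get_obs()["contact_force"])
print(np.round(F,2),get_obs()["time_s"])
```

```text
scene handle_grip {'centre': [0.4704, -0.1502, 0.1992], 'conf': 0.77} [355. 221.]
scene swing_axis {'centre': [0.4684, -0.0043, 0.2008], 'conf': 0.86} [309. 204.]
scene adjuster_bar {'centre': [0.6004, -0.0036, 0.2951], 'conf': 0.6} [338. 156.]
[[  9.42 -26.47  -4.68]
 [  9.18 -26.51  -4.34]
 [  9.48 -26.87  -3.15]
 [  9.05 -26.93  -3.49]] 6.8
```

Request:
send_rows(
  moves=[
    [-1.5,-2,0,0,0,0,10],
    [0,-2.5,0,0,0,0,10],
    [0,0,-2,0,0,0,10],
    [0,0,-2,0,0,0,10],
    [0,0,-2,0,0,0,10],
    [0,0,-2,0,0,0,10],
  ],
)

```text
time_s: 7.4
eef_pos: [0.4636, -0.1489, 0.2087]
tool_rot: [-179.8, 0.4, -180.0]
contact_force: [10.6, -4.5, -3.8]
gripper_width: 0.266
finger_force: 25.2
```

Request:
send_rows(
  moves=[
    [0,0,2,0,0,0,10],
    [0,0,2,0,0,0,10],
    [0,0,2,0,0,0,10],
    [0,0,2,0,0,0,10],
  ],
)

```text
time_s: 7.8
eef_pos: [0.4636, -0.149, 0.2006]
tool_rot: [-179.8, 0.4, -180.0]
contact_force: [9.9, -4.2, -3.0]
gripper_width: 0.266
finger_force: 25.2
```

Run:
```python
from h import *
F=[]
for i in range(5): F.append(get_obs()["contact_force"]);snapshot("wrist")
print(np.round(F,2),get_obs()["time_s"],get_obs()["eef_pos"])
```

```text
[[ 9.92 -4.18 -2.98]
 [10.57 -5.06 -4.78]
 [10.72 -4.25 -3.96]
 [10.04 -5.43 -4.27]
 [10.46 -5.66 -3.61]] 8.05 [ 0.4635954  -0.14900065  0.20056568]
```

Request:
send_rows(
  moves=[
    [0,0,0,0,0,0,60],
    [0,0,0,0,0,0,60],
    [0,0,0,0,0,0,60],
    [0,0,0,0,0,0,60],
    [0,0,-38,0,0,0,60],
    [0,0,-38,0,0,0,60],
    [0,0,-38,0,0,0,60],
    [0,0,-38,0,0,0,60],
    [-28,29,0,0,0,0,60],
    [-28,29,0,0,0,0,60],
    [-28,29,0,0,0,0,60],
    [-28,29,0,0,0,0,60],
    [-28,29,0,0,0,0,60],
    [0,0,0,0,0,0,60],
  ],
)

```text
time_s: 9.45
eef_pos: [0.6027, 0.0015, 0.3508]
tool_rot: [179.9, 0.0, -179.8]
contact_force: [-1.1, -0.2, -0.3]
gripper_width: 0.681
finger_force: 0.0
```

Run:
```python
from h import *
o=get_obs();print(o["eef_pos"],o["contact_force"])
save(look("wrist",["adjuster_bar","swing_axis"]),"w2")
save(look("scene",["handle_grip","swing_axis","adjuster_bar"]),"s2")
look("top",["handle_grip","swing_axis","adjuster_bar"])
```

```text
[0.60269996 0.00149721 0.35080251] [-1.13838393 -0.15342939 -0.25207525]
wrist adjuster_bar {'centre': [0.6093, -0.008, 0.3009], 'conf': 0.73} [305. 232.]
wrist swing_axis {'centre': [0.4712, -0.0108, 0.1982], 'conf': 0.69} [306.  47.]
scene handle_grip {'centre': [0.4687, -0.0336, 0.0638], 'conf': 0.67} [317. 250.]
scene swing_axis {'centre': [0.4677, -0.0078, 0.1986], 'conf': 0.79} [310. 205.]
scene adjuster_bar {'centre': [0.6021, -0.0049, 0.2981], 'conf': 0.68} [338. 155.]
top adjuster_bar {'centre': [0.5455, 0.3838, 0.0023], 'conf': 0.62} [220. 215.]
```

View pics/w2.png

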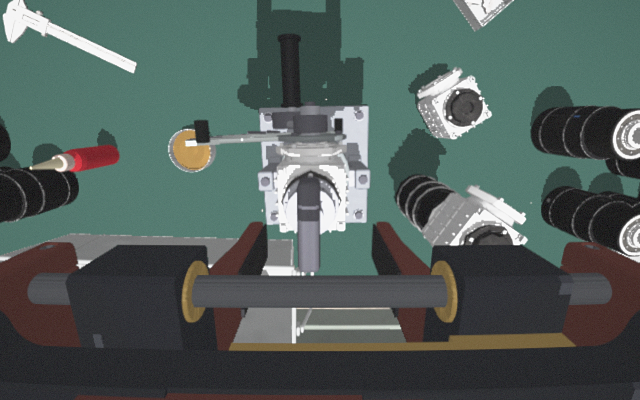

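Request:
send_rows(
  moves=[
    [-1.5,-3.5,10,0,0,0,50],
    [-1.5,-3.5,12,0,0,0,50],
    [0,0,12,0,0,0,45],
    [0,0,12,0,0,0,35],
    [0,0,0,0,0,0,5],
    [0,0,0,0,0,0,5],
    [0,0,0,0,0,0,5],
    [0,0,0,0,0,0,5],
    [0,0,0,0,0,0,5],
  ],
  newtons=45,
)

```text
time_s: 10.9
eef_pos: [0.6034, -0.0059, 0.3053]
tool_rot: [179.8, -0.0, -179.9]
contact_force: [0.3, 11.7, -4.7]
gripper_width: 0.17
finger_force: 69.1
```

Run:
```python
from h import *
look("scene",["handle_grip","swing_axis","adjuster_bar"])
```

```text
scene handle_grip {'centre': [0.4661, -0.0217, 0.0621], 'conf': 0.72} [313. 250.]
scene swing_axis {'centre': [0.4712, -0.0094, 0.2028], 'conf': 0.74} [311. 203.]
scene adjuster_bar {'centre': [0.649, 0.1716, 0.0018], 'conf': 0.72} [299. 221.]
```

Request:
send_rows(
  moves=[
    [0,1.5,0,0,0,0,5],
    [0,0,0,0,0,8,5],
    [0,0,0,0,0,8,5],
    [0,0,0,0,0,8,5],
    [0,0,0,0,0,8,5],
    [0,0,0,0,0,8,5],
    [0,0,0,0,0,8,5],
    [0,0,0,0,0,8,5],
    [0,0,0,0,0,2,5],
    [0,0,0,0,0,0,5],
  ],
)

```text
time_s: 12.1
eef_pos: [0.6039, -0.005, 0.3054]
tool_rot: [179.9, -0.1, 122.0]
contact_force: [2.7, 9.0, -5.1]
gripper_width: 0.169
finger_force: 68.0
```

Run:
```python
from h import *
look("scene",["handle_grip","swing_axis"])
o=get_obs();print(o["eef_pos"],o["tool_rot"],o["contact_force"],o["wrist_torque"])
```

```text
scene handle_grip {'centre': [0.4664, -0.0215, 0.0624], 'conf': 0.5} [313. 250.]
scene swing_axis {'centre': [0.4702, -0.0047, 0.2029], 'conf': 0.72} [309. 203.]
[ 0.60390769 -0.00495673  0.3054063 ] [ 1.79871605e+02 -1.35241548e-01  1.22064316e+02] [ 2.93535807  9.3750802  -4.6260866 ] [ 1.174235   -0.25450497 -0.03864413]
```

Request:
send_rows(
  moves=[
    [0,0,0,0,0,0,60],
    [0,0,0,0,0,0,60],
    [0,0,0,0,0,0,60],
    [0,0,0,0,0,0,60],
    [0,0,-22,0,0,0,60],
    [0,0,-25,0,0,0,60],
    [0,0,0,0,0,-8.3,60],
    [0,0,0,0,0,-8.3,60],
    [0,0,0,0,0,-8.3,60],
    [0,0,0,0,0,-8.3,60],
    [0,0,0,0,0,-8.3,60],
    [0,0,0,0,0,-8.3,60],
    [0,0,0,0,0,-8.2,60],
    [36,-4,0,0,0,0,60],
    [36,-4,0,0,0,0,60],
    [36,-4,0,0,0,0,60],
    [35,-3,0,0,0,0,60],
  ],
  newtons=25,
)

```text
time_s: 13.95
eef_pos: [0.4591, -0.0224, 0.3524]
tool_rot: [-180.0, -0.0, -180.0]
contact_force: [-0.7, 0.5, -0.2]
gripper_width: 0.685
finger_force: 0.0
```

Run:
```python
from h import *
look("scene",["handle_grip","swing_axis"])
save(look("wrist",["handle_grip","swing_axis","adjuster_bar"]),"w3")
o=get_obs();print(o["eef_pos"],o["tool_rot"],o["contact_force"],o["time_s"])
```

```text
scene handle_grip {'centre': [0.4671, -0.0212, 0.062], 'conf': 0.62} [313. 250.]
scene swing_axis {'centre': [0.4679, -0.0076, 0.1975], 'conf': 0.7} [310. 205.]
wrist handle_grip {'centre': [0.357, 0.2325, -0.0032], 'conf': 0.65} [479.  99.]
wrist swing_axis {'centre': [0.4708, -0.0057, 0.1993], 'conf': 0.77} [336. 200.]
[ 0.461792   -0.02215128  0.35265848] [-1.79996166e+02  4.48163329e-02 -1.79969738e+02] [ 0.12922399 -0.10689186 -0.10162274] 14.3
```

View pics/w3.png

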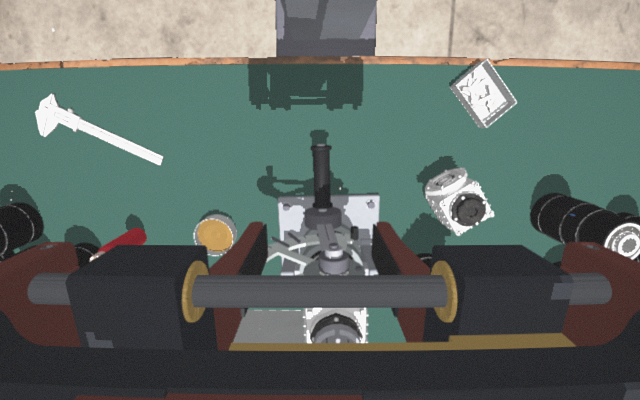

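Request:
send_rows(
  moves=[
    [0,0,45,0,0,0,60],
    [0,0,45,0,0,0,60],
    [0,0,45,0,0,0,60],
    [0,0,45,0,0,0,60],
    [0,0,45,0,0,0,60],
    [0,0,40,0,0,0,60],
    [0,0,25,0,0,0,50],
    [0,0,0,0,0,0,10],
    [0,0,0,0,0,0,10],
    [0,0,0,0,0,0,10],
    [0,0,0,0,0,0,10],
    [0,0,0,0,0,0,10],
  ],
  newtons=25,
)

```text
time_s: 15.5
eef_pos: [0.4621, -0.0222, 0.0638]
tool_rot: [-180.0, 0.2, -179.9]
contact_force: [1.4, 1.0, 2.1]
gripper_width: 0.268
finger_force: 24.9
```

Request:
send_rows(
  moves=[
    [-0.2,-12.1,-1.6,0,0,0,10],
    [-0.2,-11.9,-2.6,0,0,0,10],
    [-0.2,-11.6,-3.7,0,0,0,10],
    [-0.2,-11.3,-4.7,0,0,0,10],
    [-0.2,-10.8,-5.6,0,0,0,10],
    [-0.2,-10.3,-6.6,0,0,0,10],
    [-0.2,-9.7,-7.4,0,0,0,10],
    [-0.2,-9,-8.2,0,0,0,10],
    [-0.2,-8.2,-9,0,0,0,10],
    [-0.2,-7.4,-9.7,0,0,0,10],
    [-0.2,-6.6,-10.3,0,0,0,10],
    [-0.2,-5.6,-10.8,0,0,0,10],
    [-0.2,-4.7,-11.3,0,0,0,10],
    [-0.2,-3.7,-11.6,0,0,0,10],
    [-0.2,-2.6,-11.9,0,0,0,10],
    [-0.2,-1.6,-12.1,0,0,0,10],
    [0,-0.5,-10.5,0,0,0,10],
    [0,0,0,0,0,0,10],
  ],
)

```text
time_s: 17.3
eef_pos: [0.4652, -0.1494, 0.2019]
tool_rot: [180.0, 0.2, -180.0]
contact_force: [5.6, 4.6, -4.6]
gripper_width: 0.268
finger_force: 24.9
```

Run:
```python
from h import *
F=[]
for i in range(2): snapshot("wrist");F.append(get_obs()["contact_force"])
print(np.round(F,2),get_obs()["time_s"],get_obs()["eef_pos"])
```

```text
[[ 6.01  4.08 -5.19]
 [ 5.9   4.33 -4.3 ]] 17.4 [ 0.46521234 -0.14934647  0.20118538]
```

Request:
send_rows(
  moves=[
    [0,0,0,0,0,0,60],
    [0,0,0,0,0,0,60],
    [0,0,0,0,0,0,60],
    [0,0,-25,0,0,0,60],
    [0,0,-44,0,0,0,60],
    [0,0,-44,0,0,0,60],
    [0,0,-38,0,0,0,60],
    [0,0,0,0,0,0,60],
    [0,0,0,0,0,0,60],
    [0,0,0,0,0,0,60],
    [0,0,0,0,0,0,60],
    [0,0,0,0,0,0,60],
    [0,0,0,0,0,0,60],
    [0,0,0,0,0,0,60],
    [0,0,0,0,0,0,60],
    [0,0,0,0,0,0,60],
    [0,0,0,0,0,0,60],
    [0,0,0,0,0,0,60],
  ],
)

```text
time_s: 19.2
eef_pos: [0.4639, -0.1497, 0.3511]
tool_rot: [-180.0, 0.0, -180.0]
contact_force: [0.1, 0.3, -1.0]
gripper_width: 0.684
finger_force: 0.0
```

```bash
cat > ang.py <<'E'
from h import *
A=np.array([.469,-.0085,.2]); 
for c in ["scene","top"]:
    p=snapshot(c)
    for r in place_of(p,"handle_grip")[:1]:
        q=np.array(r["centre"]); d=q-A
        print(c,q.round(4),round(r["conf"],2),"angle",np.degrees(np.arctan2(d[2],-d[1])).round(1),"r",np.hypot(d[1],d[2]).round(3))
o=get_obs();print(o["time_s"],o["eef_pos"])
E
python3 ang.py; python3 ang.py; python3 -c "
from h import *
save(snapshot('scene'),'s4')
a=cv2.imread('pics/s4.png')[130:290,270:400];cv2.imwrite('pics/s4c.png',cv2.resize(a,(488,600),interpolation=3))"
```

```text
scene [ 0.4683 -0.0886  0.0855] 0.73 angle -55.0 r 0.14
top [0.3535 0.231  0.0005] 0.72 angle -140.2 r 0.312
19.4 [ 0.46387503 -0.14971083  0.35109671]
scene [ 0.4712 -0.0864  0.0828] 0.56 angle -56.4 r 0.141
top [ 0.4733 -0.0881  0.0805] 0.62 angle -56.3 r 0.144
19.6 [ 0.46387199 -0.14971781  0.3510941 ]
```

View pics/s4c.png

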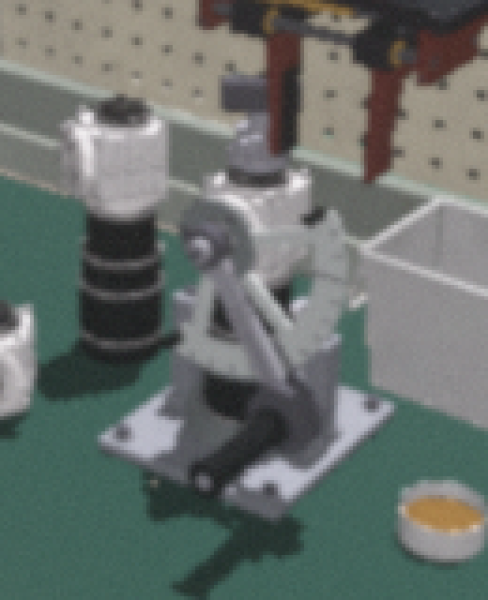

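Request:
send_rows(
  moves=[
    [0,0,0,0,0,0,60],
    [0,0,0,0,0,0,60],
    [0,0,0,0,0,0,60],
    [0,0,0,0,0,0,60],
    [0,0,0,0,0,0,60],
    [0,0,0,0,0,0,60],
    [0,0,0,0,0,0,60],
    [0,0,0,0,0,0,60],
    [0,0,0,0,0,0,60],
    [0,0,0,0,0,0,60],
    [0,0,0,0,0,0,60],
    [0,0,0,0,0,0,60],
    [0,0,0,0,0,0,60],
    [0,0,0,0,0,0,60],
    [0,0,0,0,0,0,60],
    [0,0,0,0,0,0,60],
    [0,0,0,0,0,0,60],
    [0,0,0,0,0,0,60],
    [0,0,0,0,0,0,60],
    [0,0,0,0,0,0,60],
  ],
)

```text
time_s: 21.65
eef_pos: [0.4639, -0.1497, 0.3511]
tool_rot: [180.0, -0.0, -180.0]
contact_force: [0.2, 0.6, 0.7]
gripper_width: 0.685
finger_force: 0.0
```

```bash
for i in 1 2 3 4 5; do python3 ang.py; done
```

```text
scene [ 0.4691 -0.0854  0.0843] 0.78 angle -56.4 r 0.139
top [ 0.472  -0.0852  0.0812] 0.51 angle -57.2 r 0.141
21.85 [ 0.46388674 -0.14971066  0.35107705]
scene [ 0.4704 -0.0863  0.0834] 0.81 angle -56.3 r 0.14
top [ 0.4742 -0.0875  0.0806] 0.43 angle -56.5 r 0.143
22.05 [ 0.46388287 -0.14974026  0.35110236]
scene [ 0.4681 -0.0864  0.0832] 0.57 angle -56.3 r 0.14
top [ 0.4718 -0.0858  0.0782] 0.52 angle -57.6 r 0.144
22.25 [ 0.46386008 -0.14972604  0.35105442]
scene [ 0.471  -0.0866  0.0811] 0.84 angle -56.7 r 0.142
top [ 0.4739 -0.088   0.0787] 0.5 angle -56.8 r 0.145
22.45 [ 0.46388385 -0.14971412  0.35108872]
scene [ 0.4703 -0.0849  0.0844] 0.77 angle -56.5 r 0.139
top [ 0.474  -0.0858  0.0764] 0.53 angle -58.0 r 0.146
22.65 [ 0.46388147 -0.14972509  0.35107883]
```

```bash
python3 -c "
from bench import *
print(sign_off())"
```

```text
the job is handed in; nothing more can be done
None
```

The job is handed in: the adjuster was turned about 58° clockwise, and the arm, let go from level, sank by itself and came to rest at about 56–57° below level. That reading comes from the camera position of the handle and could be about 2° off; I could not make out the limit strips clearly in the pictures. The robot was clear of everything, the other things on the bench were not touched, and it took about 23 s of the 72 s allowed.

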